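# Spin-check the sample carousel and brake it at its pointer

## Robot

A 6-joint arm with a two-finger parallel gripper is mounted at the origin on the work surface. World frame = base frame: x ahead of the robot, y to its left, z up, the work surface at z = 0. Lengths are in m, angles in degrees, forces in N, time in s.
With the tool pointing down it reaches from about 0.375 to 0.9 m from the base axis. Payload 3.1 kg.
Tool frame: the origin (TCP) lies on the centre line of the jaws, within the pads' length; the fingertips stand 19 mm ahead of it and the grasp point (between the pads) is the TCP; z points along the fingers, y is the direction in which the jaws open and shut (so a half turn about z gives the same grasp; the last joint's range is limited). The gripper opens to 87 mm and grips with 3 to 60 N. Pads are 19 mm wide; open, the fingers measure 117 mm over their backs; the gripper's body (75 mm by 190 mm) begins 51 mm behind the grasp point.
Start: joints at [61.049, 30.224, 82.088, -0, 67.689, -10.227], TCP at [0.201, 0.592, 0.242] pointing down, gripper open.
Joint ranges: [-176.69, 176.69], [-43.24, 126.21], [12.49, 139.97], [-82, 262], [0, 151.66], [-163.58, 163.58]. Speed limits (degrees/s): [159.86, 159.86, 180, 180, 180, 180].

## Interface

Orientations are given as a 3x3 rotation matrix whose columns are the frame's x, y, z axes.
In Python, from rig import bot gives the robot as it stands.
- The arm moves only by the tool carry_out, never from a script. Its argument "targets" is a list of rows, each a list of 6 numbers: the shift along the tool's x, y, z each as a share of 200 mm, from -1 to 1, then the turn, a rotation vector about the tool's x, y, z each as a share of pi/2 rad, from -1 to 1. In form: [[dx, dy, dz, ax, ay, az], ...]. A call has 1 to 20 rows; each row is the pose to reach, as a shift and turn from the pose measured when the call began, along the tool's axes at that moment; what a row does not reach only later rows make up. A row lasts 1/8 s, in which the tool goes at most 62.5 mm and 10.7 degrees, less where a joint would pass 70% of its speed; a pose out of reach is approached as far as the arm can. A call with a number of a shift or a turn outside -1 to 1 is refused whole. A call with a gripper value outside its range is refused whole. "jaw" is the gripper's target within -1 to 1 (fully open at 1, half-way at 0, shut at -1), set as the call begins (left out, the last holds). The fingers move at their own pace and stop on an object; the grip force is fixed at half the most. Time passes only in rows, so rows that repeat a pose let the fingers close. It gives the time, the measured TCP pose, the force and the opening at its end, in the units of the state.
- bot.read_state(): the state, without advancing time (a new reading comes with each control period).
- bot.capture(name): name is "side" or "top"; returns the picture (400x640x3 uint8, blue, green, red); there is no depth.
- bot.camera_info(name): a dict with "camera_matrix" (3x3 intrinsics, pixels), "view" (4x4, takes a point from world to camera coordinates). Camera axes: x right, y down, z forward; pixel columns grow to the right and rows downward; lengths in m; the calibration is good to about 2 mm. A picture is of the moment at which its call begins. camera_info takes no time and is no camera call.
- bot.hand_in(): hands the job in, once; it reports no verdict.
The state is a dict: "time_s": time; "joint_positions": joint angles; "qvel": joint speeds; "tau": joint torques, N m; "position": TCP position; "tcp_rot": TCP orientation; "force": force on the tool from outside, world axes, zero at the start; "moment": the same for the moment, N m; "opening": opening from 0.0 (shut) to 1.0 (fully open).
Only numpy, scipy, OpenCV 4.12 (cv2) and the standard library are available. Lean on these libraries where they do the work, as an engineer would, in place of code of your own. Each camera call takes 0.05 s, during which the arm holds its last target.

## Task

Check that the sample carousel runs freely: flick it round with a fingertip against one of its vials (either way round), take the finger away and let it coast untouched through at least one full turn. Then, while it is still turning, bring a fingertip down on the flat of the disc and brake it so that it stops with its broad tab under the tip of the fixed pointer, as near the middle of the tab as you can. It must stop there in one go, not be stopped elsewhere and then turned into place; pinch and lift nothing, leave the bottle, beaker and jar where they stand, and finish with the hand clear.

Things in the scene. Friction and masses are not known exactly. Their poses are not given: they have to be found in the camera images.
- stand: Fixed bearing stand: white foot 150 mm square under the disc, column, and a white arm on the bench to the pointer's post (12 mm thick, 18 mm clamp, top at 95 mm, 200 mm from the axis). Origin on the bench on the carousel's vertical axis; z up; +x from the axis to the pointer, which lies in the half away from the robot. The disc's flat top is 70 mm above the bench.
- pointer_tip (a point): Tip of the fixed pointer, a level steel rod 8 mm thick that reaches inwards from the post over the track of the tab, 147 mm from the axis, 86 mm above the bench (12 mm clear above the tab's top).
- carousel (a joint): Carousel angle in rad: 0, and every multiple of 2 pi, with the tab centred under the pointer; grows anticlockwise from above, counts on past a turn, no stops. Starts at rest between 0.8 and 5.5. Runs freely: let go at 2 rad/s it coasts some 10 rad in 12 s, at 4 rad/s some 24 rad in 17 s (up to 35 % either way), slowing gradually. A fingertip pressed on the disc with a few N stops it at once; it stays as left.
- tab_mid (a point): Middle of the top of the tab, 147 mm from the axis. The carousel is an aluminium disc 260 mm across, 8 mm thick, top at 70 mm; its one tab, flush with it, is 72 mm wide and reaches out to 165 mm from the axis. The disc is bare from 84 to 130 mm from the axis; a hub 48 mm across stands 10 mm above it.
- vial1_top (a point): Centre of the cap of vial 1: amber glass with a white cap in a black cup, 22 mm across, top 40 mm above the disc (110 mm above the bench), fixed firmly to the disc 72 mm from the axis, at 45 degrees anticlockwise from the tab; a push sideways on it turns the carousel.
- vial2_top (a point): Centre of the cap of vial 2: amber glass with a white cap in a black cup, 22 mm across, top 40 mm above the disc (110 mm above the bench), fixed firmly to the disc 72 mm from the axis, at 135 degrees anticlockwise from the tab; a push sideways on it turns the carousel.
- vial3_top (a point): Centre of the cap of vial 3: amber glass with a white cap in a black cup, 22 mm across, top 40 mm above the disc (110 mm above the bench), fixed firmly to the disc 72 mm from the axis, at 225 degrees anticlockwise from the tab; a push sideways on it turns the carousel.
- vial4_top (a point): Centre of the cap of vial 4: amber glass with a white cap in a black cup, 22 mm across, top 40 mm above the disc (110 mm above the bench), fixed firmly to the disc 72 mm from the axis, at 315 degrees anticlockwise from the tab; a push sideways on it turns the carousel.
- reagent_bottle: Loose amber bottle, 64 mm across, 130 mm tall, a bystander; origin under its foot.
- beaker: Loose glass beaker, 72 mm across, 90 mm tall, a bystander; origin under its foot.
- cream_jar: Loose small white jar with a lid, 56 mm across, 60 mm tall, a bystander; origin under its foot.

How it is judged:
By the outcome, as a careful person would: the job done as asked, in the order asked, and still so for the second after the job is handed in, with the robot touching nothing.
It also fails if it takes over 64 s, if anything falls off the work surface, if the arm or the gripper's body presses on something with over 40 N, if the wrist force passes 120 N, or if a joint passes its speed limit or range.

## Working session

There is one attempt and no reset: what is moved stays moved. The work goes in short steps, Python scripts to look and compute and a tool call to move; the robot and the scene stay as the last step left them, time stands still between calls to the robot, and variables do not carry over. Pictures are saved under pics/ and viewed, and the job is handed in when it is done.

Besides the shell and the picture viewer there is one more tool, called after ">>>" as name(argument=value, ...), one argument or row to a line, values as JSON. carry_out: Moves the arm, as the interface text tells. Shift numbers are shares of 200 mm and turn numbers shares of pi/2 rad, none past 1 either way. Its arguments: {"type":"object","properties":{"targets":{"type":"array"},"jaw":{"type":"number"}},"required":["targets"]}

```bash
ls; mkdir -p pics
python3 - <<'E'
from rig import bot
import cv2
s=bot.read_state(); print(s)
for n in("side","top"):
    i=bot.capture(n); cv2.imwrite(f"pics/{n}0.png",i)
    print(n,bot.camera_info(n))
E
```

```text
pics
{'time_s': 0.0, 'joint_positions': array([ 6.10487231e+01,  3.02773123e+01,  8.21574363e+01,  6.36756032e-04,
        6.76878867e+01, -1.02288371e+01]), 'qvel': array([ 0.01155995, -0.11929459, -0.05039439, -0.03413709,  0.00873768,
       -0.07003492]), 'tau': array([-1.00529174e-03, -4.40037847e+01, -1.76592064e+01,  6.31769956e-02,
        5.82509895e-02, -1.90761830e-04]), 'position': array([0.20025856, 0.59131546, 0.24058349]), 'tcp_rot': array([[-9.47083076e-01,  3.20986846e-01, -1.04508493e-03],
       [ 3.20988310e-01,  9.47081314e-01, -1.86793035e-03],
       [ 3.90199336e-04, -2.10454526e-03, -9.99997709e-01]]), 'force': array([-0.27602586, -0.86702504, -0.26322435]), 'moment': array([ 0.00880427,  0.03297775, -0.00826072]), 'opening': 0.998493314450902}
side {'camera_matrix': array([[443.76205942,   0.        , 327.74114308],
       [  0.        , 443.76205942, 198.83656464],
       [  0.        ,   0.        ,   1.        ]]), 'view': array([[ 0.98638392, -0.16429617,  0.00731581, -0.60872505],
       [-0.12272906, -0.76498074, -0.63225156,  0.12716765],
       [ 0.10947297,  0.62274492, -0.77472862,  1.3958975 ],
       [ 0.        ,  0.        ,  0.        ,  1.        ]])}
top {'camera_matrix': array([[431.81797401,   0.        , 314.16077001],
       [  0.        , 431.81797401, 194.10047783],
       [  0.        ,   0.        ,   1.        ]]), 'view': array([[-0.10196994, -0.99478596,  0.00174184,  0.03361178],
       [-0.97452996,  0.09954175, -0.20095473,  0.59341747],
       [ 0.19973356, -0.02218881, -0.97959898,  1.19362207],
       [ 0.        ,  0.        ,  0.        ,  1.        ]])}
```

View pics/side0.png

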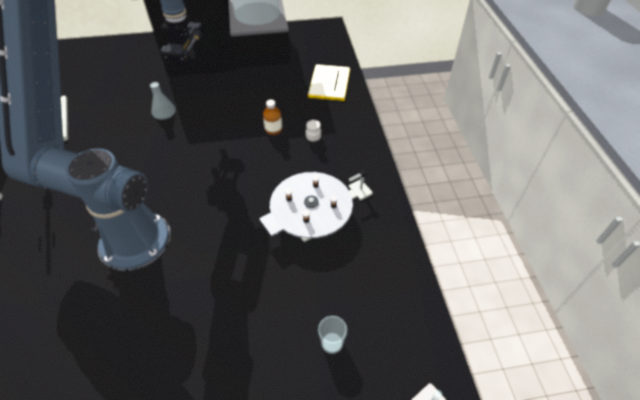

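View pics/top0.png

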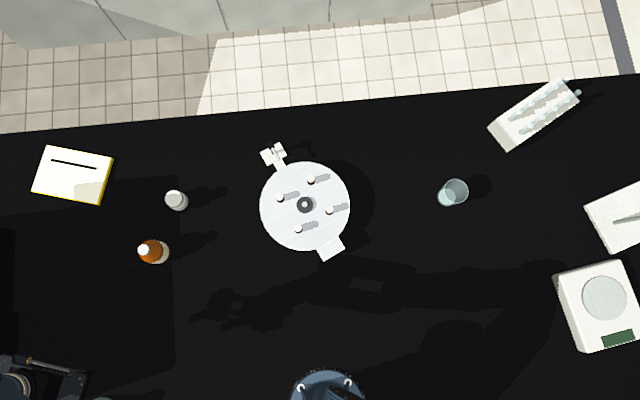

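The top view shows the disc centred at about (305,206), the tab at (330,248), the pointer and post at (275,158), the bottle at (153,252), the jar at (176,200) and the beaker at (453,193). Next I'll measure these precisely.

```bash
cat > h.py <<'E'
import numpy as np, cv2
from rig import bot
def P(cam,uv,z):
    c=bot.camera_info(cam);K=c['camera_matrix'];V=c['view'];R=V[:3,:3];t=V[:3,3]
    d=R.T@np.linalg.inv(K)@np.array([uv[0],uv[1],1.]);o=-R.T@t
    return o+d*(z-o[2])/d[2]
def proj(cam,p):
    c=bot.camera_info(cam);K=c['camera_matrix'];V=c['view'];q=K@(V[:3,:3]@np.asarray(p)+V[:3,3]);return q[:2]/q[2]
def discmask(img):
    hsv=cv2.cvtColor(img,cv2.COLOR_BGR2HSV);return ((img.min(2)>105)).astype(np.uint8)*255
E
python3 - <<'E'
from h import *
img=cv2.imread('pics/top0.png')
# warp top view to z=0.07 plane, 0.5mm/px, region
def warp(cam,img,z,cx,cy,h=.21,n=600):
    w=np.array([[cx-h,cy-h],[cx+h,cy-h],[cx+h,cy+h],[cx-h,cy+h]])
    src=np.float32([proj(cam,[*p,z]) for p in w])
    # image: row down = -x ; col right = -y
    dst=np.float32([[n*(cy+h-p[1])/(2*h),n*(cx+h-p[0])/(2*h)] for p in w])
    return cv2.warpPerspective(img,cv2.getPerspectiveTransform(src,dst),(n,n),flags=cv2.INTER_CUBIC)
c=P('top',(305,206),.07);print(c)
cv2.imwrite('pics/w0.png',warp('top',img,.07,c[0],c[1]))
img2=cv2.imread('pics/side0.png')
cv2.imwrite('pics/w0s.png',warp('side',img2,.07,c[0],c[1]))
for n,uv,z in(('tab',(330,248),.07),('post',(275,158),.09),('bottle',(150,252),.1),('jar',(176,200),.06),('beaker',(453,193),.05)):print(n,P('top',uv,z))
E
```

```text
[0.55981584 0.00290245 0.07      ]
tab [ 0.43350328 -0.05524681  0.07      ]
post [0.70481156 0.07515812 0.09      ]
bottle [0.47055988 0.43665562 0.1       ]
jar [0.61709353 0.3726198  0.06      ]
beaker [ 0.55776334 -0.43236235  0.05      ]
```

View pics/w0.png

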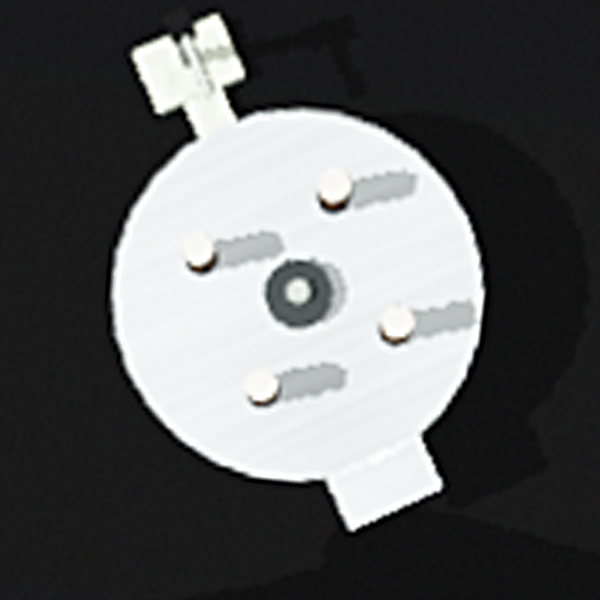

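View pics/w0s.png

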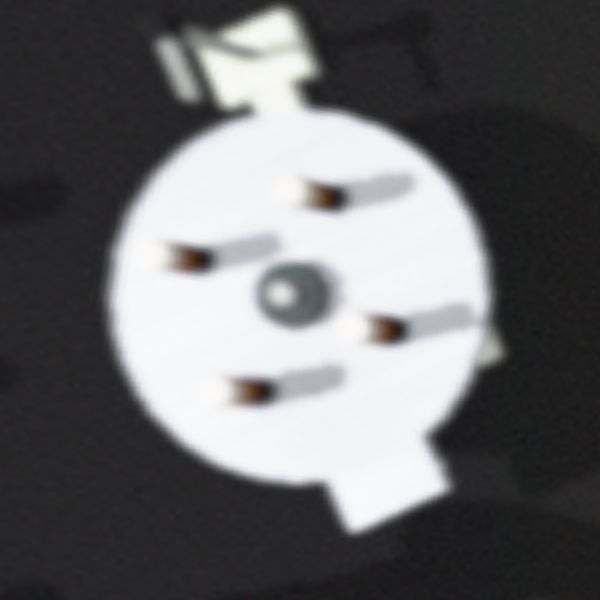

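```bash
cat >> h.py <<'E'
def warp(cam,img,z,cx,cy,h=.21,n=600):
    w=np.array([[cx-h,cy-h],[cx+h,cy-h],[cx+h,cy+h],[cx-h,cy+h]])
    src=np.float32([proj(cam,[*p,z]) for p in w])
    dst=np.float32([[n*(cy+h-p[1])/(2*h),n*(cx+h-p[0])/(2*h)] for p in w])
    return cv2.warpPerspective(img,cv2.getPerspectiveTransform(src,dst),(n,n),flags=cv2.INTER_CUBIC)
E
python3 - <<'E'
from h import *
from scipy.optimize import least_squares
for cam in('top','side'):
    img=cv2.imread(f'pics/{cam}0.png')
    w=warp(cam,img,.07,.56,.003,.21,840)  # 0.5mm/px
    g=w.min(2)
    # radial edges
    pts=[]
    for a in np.radians(np.arange(0,360,2)):
        r=np.arange(100,200,.5); x=.56+r/1000*np.cos(a); y=.003+r/1000*np.sin(a)
        u=(.213-y)*2000;v=(.77-x)*2000
        p=cv2.remap(g.astype(np.float32),u.astype(np.float32)[None],v.astype(np.float32)[None],1)[0]
        i=np.where(p<115)[0]
        if len(i): pts.append((a,r[i[0]]))
    pts=np.array(pts);X=.56+pts[:,1]/1000*np.cos(pts[:,0]);Y=.003+pts[:,1]/1000*np.sin(pts[:,0])
    f=lambda q:np.hypot(X-q[0],Y-q[1])-q[2]
    s=least_squares(f,[.56,.003,.13],loss='soft_l1',f_scale=.001).x;print(cam,s)
    cv2.imwrite(f'pics/p{cam}.png',cv2.resize(warp(cam,img,.086,.72,.065,.07,280),(560,560)))
    # tab
    m=(g>115).astype(np.uint8)
    vv,uu=np.nonzero(m);x=.77-vv/2000;y=.213-uu/2000
    dx,dy=x-s[0],y-s[1];r=np.hypot(dx,dy);k=(r>.14)&(r<.16)&(x<.5)
    print('tab',np.degrees(np.arctan2(dy[k].mean(),dx[k].mean())),np.hypot(dx[k].mean(),dy[k].mean()))
E
```

```text
top [0.5633213  0.0047102  0.13078512]
tab -155.22326861377235 0.14847452765513044
side [0.5621504  0.00344902 0.13396881]
tab -154.82877459975438 0.14816326339921235
```

```bash
python3 -c "
import cv2,numpy as np
cv2.imwrite('pics/pb.png',np.hstack([cv2.resize(cv2.imread('pics/p%s.png'%c),(400,400)) for c in('top','side')]))"
```

```text
(no output)
```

View pics/pb.png

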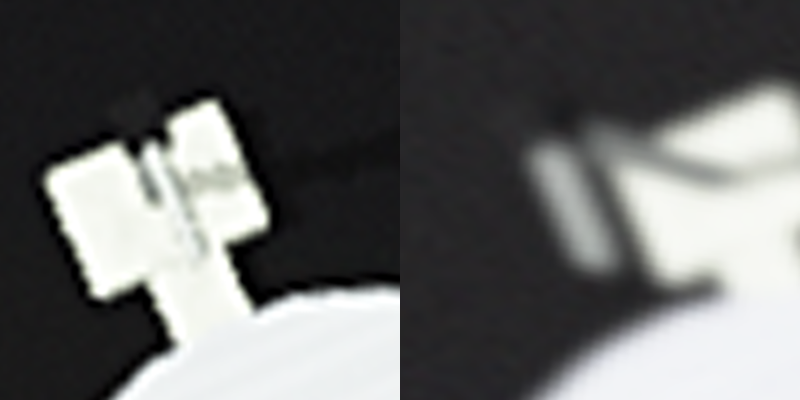

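Measured layout:

| Item | Value |
|---|---|
| Axis | about (.5627, .004) |
| Pointer direction | about 24.3° |
| Tab direction | about -155° |
| Near-side vial (vial 4) | about (.495, .029) |

Next I bring the closed hand over at height, squaring it to the world axes on the way.

>>> carry_out(
  targets=[
    [-0.19,-0.17,0,0,0,-0.1],
    [-0.38,-0.34,0,0,0,-0.208],
    [-0.57,-0.51,0,0,0,-0.208],
    [-0.75,-0.68,0,0,0,-0.208],
    [-0.94,-0.85,0,0,0,-0.208],
    [-0.94,-0.85,0,0,0,-0.208],
  ],
  jaw=-1,
)

```text
time_s: 0.85
position: [0.3249, 0.3674, 0.2407]
tcp_rot: [[-1.0, 0.005, -0.002], [0.005, 1.0, -0.003], [0.002, -0.003, -1.0]]
force: [1.0, 0.8, 0.4]
opening: 0.399
```

>>> carry_out(
  targets=[
    [-0.1,-0.2,0,0,0,0],
    [-0.2,-0.4,0,0,0,0],
    [-0.3,-0.6,0,0,0,0],
    [-0.42,-0.77,0,0,0,0],
    [-0.42,-0.77,0,0,0,0],
  ],
)

```text
time_s: 1.48
position: [0.4097, 0.2122, 0.241]
tcp_rot: [[-1.0, 0.009, -0.001], [0.009, 1.0, -0.003], [0.001, -0.003, -1.0]]
force: [-0.2, 0.7, 0.0]
opening: 0.008
```

>>> carry_out(
  targets=[
    [-0.1,-0.2,0,0,0,0],
    [-0.2,-0.4,0,0,0,0],
    [-0.3,-0.6,0,0,0,0],
    [-0.41,-0.72,0,0,0,0],
    [-0.41,-0.72,0,0,0,0],
    [-0.41,-0.72,0,0,0,0],
  ],
)

```text
time_s: 2.22
position: [0.4893, 0.0692, 0.2409]
tcp_rot: [[-1.0, 0.007, -0.003], [0.007, 1.0, -0.002], [0.003, -0.002, -1.0]]
force: [-0.6, -0.2, -0.3]
opening: 0.0
```

Run:
```python
from h import *
a=bot.capture('top');b=bot.capture('side')
cv2.imwrite('pics/top1.png',a);cv2.imwrite('pics/side1.png',b)
cv2.imwrite('pics/c1.png',np.hstack([cv2.resize(a[120:290,200:400],None,fx=2,fy=2),cv2.resize(b[120:290,200:400],None,fx=2,fy=2)]))
# vial caps from both pictures at z=.11, fit in top
i0=cv2.imread('pics/top0.png')
w=warp('top',i0,.11,.563,.004,.11,440)
cv2.imwrite('pics/v0.png',w)
for ang in(-110,-20,70,160):
    p=[.5627+.072*np.cos(np.radians(ang)),.004+.072*np.sin(np.radians(ang)),.11];print(ang,p,proj('top',p),proj('side',p))
```

```text
-110 [np.float64(0.5380745496805518), np.float64(-0.06365786869658539), 0.11] [329.43546929 208.77670732] [305.48079612 212.27670765]
-20 [np.float64(0.6303578686965854), np.float64(-0.020625450319448145), 0.11] [310.61416321 178.05522611] [333.33938094 197.54921888]
70 [np.float64(0.5873254503194482), np.float64(0.0716578686965854), 0.11] [279.16840813 196.28516493] [315.12315445 177.18021933]
160 [np.float64(0.49504213130341457), np.float64(0.02862545031944816), 0.11] [297.69474449 227.55183963] [287.84139365 190.80216951]
```

View pics/c1.png

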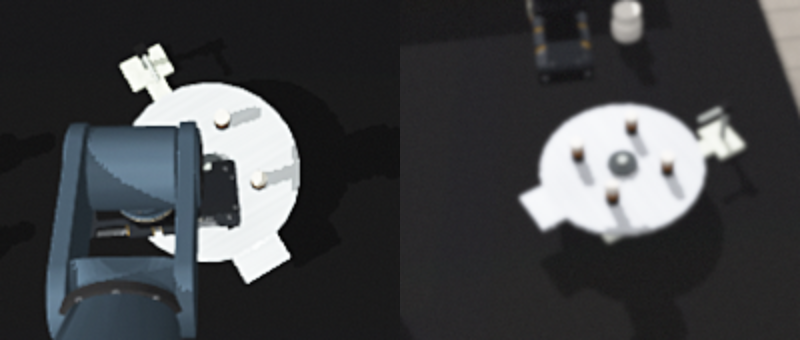

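View pics/v0.png

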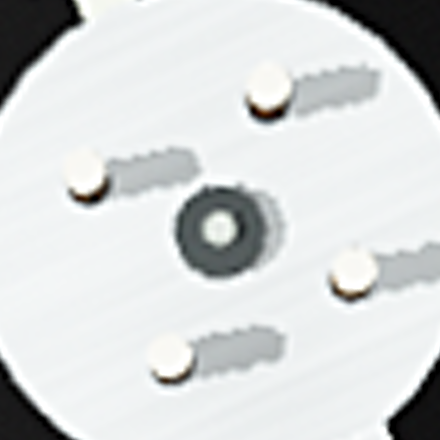

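The side view is unobstructed, with the disc centred at pixel (311,203), and the near vial matches my estimate. Now I lower the finger beside it.

>>> carry_out(
  targets=[
    [-0.01,-0.02,0.2,0,0,0],
    [-0.01,-0.02,0.4,0,0,0],
    [-0.01,-0.02,0.56,0,0,0],
    [-0.01,-0.02,0.685,0,0,0],
    [-0.01,-0.02,0.685,0,0,0],
    [-0.01,-0.02,0.685,0,0,0],
  ],
)

```text
time_s: 3.08
position: [0.4912, 0.0655, 0.1048]
tcp_rot: [[-1.0, 0.006, -0.001], [0.006, 1.0, -0.002], [0.001, -0.002, -1.0]]
force: [-0.7, -0.6, 0.5]
opening: 0.006
```

Run:
```python
from h import *
b=bot.capture('side')
cv2.imwrite('pics/c2.png',cv2.resize(b[100:290,200:420],None,fx=3,fy=3))
print(bot.read_state()['position'])
```

```text
[0.49149025 0.06531802 0.1051497 ]
```

View pics/c2.png

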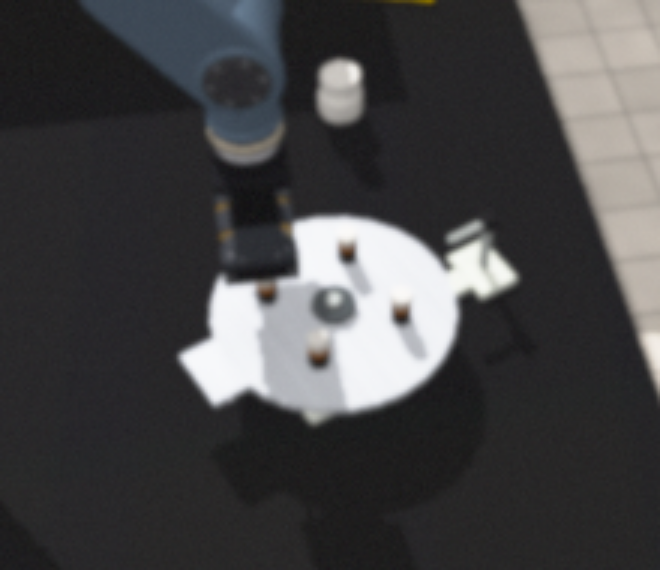

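>>> carry_out(
  targets=[
    [0,-0.04,0,0,0,0],
    [0,-0.1,0,0,0,0],
    [0,-0.2,0,0,0,0],
    [0,-0.33,0,0,0,0],
    [0.07,-0.28,0,0,0,0],
    [0.18,-0.28,-0.04,0,0,0],
    [0.18,-0.28,-0.12,0,0,0],
  ],
)

```text
time_s: 4.0
position: [0.4512, 0.0104, 0.129]
tcp_rot: [[-1.0, 0.006, -0.006], [0.006, 1.0, -0.001], [0.006, -0.001, -1.0]]
force: [-0.4, 0.5, -0.1]
opening: 0.006
```

```bash
cat > look.py <<'E'
from h import *
import sys
n=sys.argv[1]
t=bot.read_state()['time_s'];b=bot.capture('side');print(t)
cv2.imwrite(f'pics/s_{n}.png',b); open('log.txt','a').write(f'{n} {t}\n')
cv2.imwrite(f'pics/z_{n}.png',cv2.resize(b[140:270,230:400],None,fx=3,fy=3))
E
python3 look.py a
```

```text
4.0
```

View pics/z_a.png

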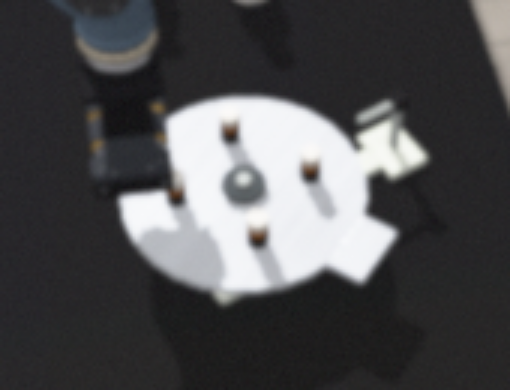

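The flick worked: the tab has moved to pixel (352,222) in the side view and is turning. I'll write the angle tracker while the clock stands still.

```bash
cat > track.py <<'E'
from h import *
import sys
C=np.array([.5625,.0041]); PT=24.3
i0=None
def samp(cam,img,X):
    q=np.array([proj(cam,p) for p in X.reshape(-1,3)]).astype(np.float32)
    return cv2.remap(img,q[:,0][None],q[:,1][None],1)[0].reshape(X.shape[:-1])
_c={}
def pol(cam,img):
    A=np.arange(0,360,.5)
    if cam not in _c:
        a=np.radians(A)
        f=lambda r,z:np.stack([C[0]+r*np.cos(a),C[1]+r*np.sin(a),0*a+z],-1)
        Xt=np.array([f(r,.07) for r in np.linspace(.138,.160,6)])
        Xv=np.array([f(.072,z) for z in np.linspace(.078,.092,4)])
        _c[cam]=Xt,Xv
    Xt,Xv=_c[cam]
    g=img.min(2).astype(np.float32)
    return A,np.clip(samp(cam,g,Xt),40,160).mean(0),np.clip(samp(cam,g,Xv),40,160).mean(0)
def angle(cam,img,verbose=0):
    A,T,Vv=pol(cam,img)
    n=len(A);best=[]
    from numpy.fft import rfft,irfft
    half=np.degrees(np.arcsin(.036/.149))
    d=(A+180)%360-180
    kt=np.where(abs(d)<half,1.,0)-np.where((abs(d)>=half)&(abs(d)<2*half),1.,0)
    kv=np.zeros(n)
    for o in(45,135,225,315):
        e=(A-o+180)%360-180; kv+=np.where(abs(e)<7,-1.,0)+np.where((abs(e)>=9)&(abs(e)<16),1.,0)
    sc=lambda k,s:irfft(rfft(s-s.mean())*np.conj(rfft(k)),n)
    st=sc(kt,T)/half;sv=sc(kv,Vv)/30
    s=st+sv
    def peak(s):
        i=int(np.argmax(s));a,b,c=s[i-1],s[i],s[(i+1)%n];return (A[i]+.5*.5*(a-c)/(a-2*b+c)-PT)%360
    return peak(st),peak(s),s.max()
if __name__=='__main__':
    for f in sys.argv[1:]:
        img=cv2.imread(f);print(f,angle('top' if 'top' in f else 'side',img))
E
python3 track.py pics/side0.png pics/top0.png pics/side1.png pics/s_a.png; python3 look.py b; python3 track.py pics/s_b.png
```

```text
4.05Traceback (most recent call last):
  File "track.py", line 38, in <module>
    img=cv2.imread(f);print(f,angle('top' if 'top' in f else 'side',img))
                              ~~~~~^^^^^^^^^^^^^^^^^^^^^^^^^^^^^^^^^^^^^
  File "track.py", line 21, in angle
    A,T,Vv=pol(cam,img)
           ~~~^^^^^^^^^
  File "track.py", line 19, in pol
    return A,np.clip(samp(cam,g,Xt),40,160).mean(0),np.clip(samp(cam,g,Xv),40,160).mean(0)
                     ~~~~^^^^^^^^^^
  File "track.py", line 6, in samp
    q=np.array([proj(cam,p) for p in X.reshape(-1,3)]).astype(np.float32)
                ~~~~^^^^^^^
  File "h.py", line 8, in proj
    c=bot.camera_info(cam);K=c['camera_matrix'];V=c['view'];q=K@(V[:3,:3]@np.asarray(p)+V[:3,3]);return q[:2]/q[2]
ValueError: time passes only in moves, steps and waits
Traceback (most recent call last):
  File "track.py", line 38, in <module>
    img=cv2.imread(f);print(f,angle('top' if 'top' in f else 'side',img))
                              ~~~~~^^^^^^^^^^^^^^^^^^^^^^^^^^^^^^^^^^^^^
  File "track.py", line 21, in angle
    A,T,Vv=pol(cam,img)
           ~~~^^^^^^^^^
  File "track.py", line 19, in pol
    return A,np.clip(samp(cam,g,Xt),40,160).mean(0),np.clip(samp(cam,g,Xv),40,160).mean(0)
                     ~~~~^^^^^^^^^^
  File "track.py", line 6, in samp
    q=np.array([proj(cam,p) for p in X.reshape(-1,3)]).astype(np.float32)
                ~~~~^^^^^^^
  File "h.py", line 8, in proj
    c=bot.camera_info(cam);K=c['camera_matrix'];V=c['view'];q=K@(V[:3,:3]@np.asarray(p)+V[:3,3]);return q[:2]/q[2]
ValueError: time passes only in moves, steps and waits
```

```bash
python3 - <<'E'
from rig import bot
import pickle
pickle.dump({n:bot.camera_info(n) for n in('top','side')},open('cam.pkl','wb'))
print(bot.read_state()['time_s'])
E
sed -i 's/bot.camera_info(cam)/CAM[cam]/g; s/^from rig import bot/from rig import bot\nimport pickle\nCAM=pickle.load(open("\.\/cam.pkl","rb"))/' h.py
python3 track.py pics/side0.png pics/top0.png pics/side1.png pics/s_a.png pics/s_b.png
```

```text
4.1
pics/side0.png (np.float64(345.53979548926117), np.float64(180.44432124587993), np.float64(523.5620417452122))
pics/top0.png (np.float64(180.30002323471172), np.float64(180.33019260416862), np.float64(452.61319628891835))
pics/side1.png (np.float64(345.5421874271849), np.float64(180.44947247130398), np.float64(529.0668052587588))
pics/s_a.png (np.float64(345.53606836552154), np.float64(293.8588730944367), np.float64(518.0762867242692))
pics/s_b.png (np.float64(302.6363866365729), np.float64(303.35480844775566), np.float64(495.0271505731572))
```

>>> carry_out(
  targets=[
    [0,0,0.1,0,0,0],
  ],
)

```text
time_s: 4.22
position: [0.4561, 0.0096, 0.1114]
tcp_rot: [[-1.0, 0.006, 0.006], [0.006, 1.0, -0.004], [-0.006, -0.004, -1.0]]
force: [-0.1, -1.5, 0.6]
opening: 0.002
```

```bash
python3 look.py c; python3 -c "
from rig import bot
s=bot.read_state();print(s['time_s'],s['position'],s['force'])"; python3 track.py pics/s_c.png
```

```text
4.225
4.275 [0.45411842 0.00998498 0.10896043] [-0.36309268 -0.86951066 -1.25464141]
pics/s_c.png (np.float64(333.5165414559902), np.float64(334.65154570497685), np.float64(439.59250532467433))
```

>>> carry_out(
  targets=[
    [0,0,0,0,0,0],
    [0,0,0,0,0,0],
    [0,0,0,0,0,0],
    [0,0,0,0,0,0],
    [0,0,0,0,0,0],
    [0,0,0,0,0,0],
  ],
)

```text
time_s: 5.03
position: [0.4542, 0.01, 0.109]
tcp_rot: [[-1.0, 0.006, 0.001], [0.006, 1.0, -0.002], [-0.001, -0.002, -1.0]]
force: [-0.3, 0.5, 0.4]
opening: 0.008
```

```bash
python3 look.py d; python3 track.py pics/s_d.png
```

```text
5.025
pics/s_d.png (np.float64(345.5475434247573), np.float64(345.28517641420535), np.float64(382.0224428191669))
```

>>> carry_out(
  targets=[
    [0,0,0,0,0,0],
    [0,0,0,0,0,0],
    [0,0,0,0,0,0],
    [0,0,0,0,0,0],
    [0,0,0,0,0,0],
    [0,0,0,0,0,0],
  ],
)

```text
time_s: 5.82
position: [0.4541, 0.01, 0.109]
tcp_rot: [[-1.0, 0.006, 0.001], [0.006, 1.0, -0.002], [-0.001, -0.002, -1.0]]
force: [-0.4, -0.2, 0.4]
opening: 0.004
```

```bash
python3 look.py e; python3 track.py pics/s_e.png; python3 -c "
from rig import bot
s=bot.read_state();print(s['time_s'],s['position'],s['force'])"
```

```text
5.825
pics/s_e.png (np.float64(226.45753653806213), np.float64(226.37169734895517), np.float64(566.5398541345796))
5.875 [0.45417701 0.00996247 0.10901148] [-0.05968214 -0.4252916   0.34476907]
```

>>> carry_out(
  targets=[
    [0,0,0,0,0,0],
    [0,0,0,0,0,0],
    [0,0,0,0,0,0],
    [0,0,0,0,0,0],
  ],
)

```text
time_s: 6.38
position: [0.4542, 0.0099, 0.109]
tcp_rot: [[-1.0, 0.006, 0.001], [0.006, 1.0, -0.002], [-0.001, -0.002, -1.0]]
force: [0.7, -0.3, -0.0]
opening: 0.004
```

```bash
python3 look.py f; python3 track.py pics/s_f.png; python3 -c "
from rig import bot
s=bot.read_state();print(s['time_s'],s['position'],s['force'])"
```

```text
6.375
pics/s_f.png (np.float64(345.5649182009233), np.float64(297.3572352613218), np.float64(513.3508221802258))
6.425 [0.45415407 0.00994347 0.10900409] [-0.10416621 -0.40568793 -0.45129778]
```

```bash
python3 - <<'E'
s=open('track.py').read()
s=s.replace("    n=len(A);best=[]\n","    n=len(A)\n    T=T-BG[cam] if cam in BG else T\n")
s=s.replace("_c={}\n","_c={}\nimport os,glob\nBG={}\n")
s=s.replace("if __name__","def mkbg():\n    BG['side']=np.min([pol('side',cv2.imread(f))[1] for f in sorted(glob.glob('pics/s_*.png'))+['pics/side0.png']],0)\nmkbg()\nif __name__")
open('track.py','w').write(s)
E
python3 track.py pics/side0.png pics/s_?.png; cat log.txt; python3 -c "
import cv2
cv2.imwrite('pics/zz.png',cv2.imread('pics/z_d.png'))"
```

```text
pics/side0.png (np.float64(180.69940326991733), np.float64(180.4321108899587), np.float64(522.2998942824008))
pics/s_a.png (np.float64(294.03977892065774), np.float64(293.8313531383063), np.float64(520.5905955794901))
pics/s_b.png (np.float64(303.23498979960726), np.float64(303.7795545088721), np.float64(501.37206384574745))
pics/s_c.png (np.float64(322.8664761506457), np.float64(332.4985950900801), np.float64(384.5464934297054))
pics/s_d.png (np.float64(136.3861321439542), np.float64(104.7786476425636), np.float64(141.8630277860893))
pics/s_e.png (np.float64(226.45159658328777), np.float64(226.36713460138498), np.float64(509.8776708550239))
pics/s_f.png (np.float64(297.88631978776993), np.float64(297.3427611181022), np.float64(515.1530258014459))
a 4.0
b 4.05
c 4.225
d 5.025
e 5.825
f 6.375
```

View pics/z_d.png

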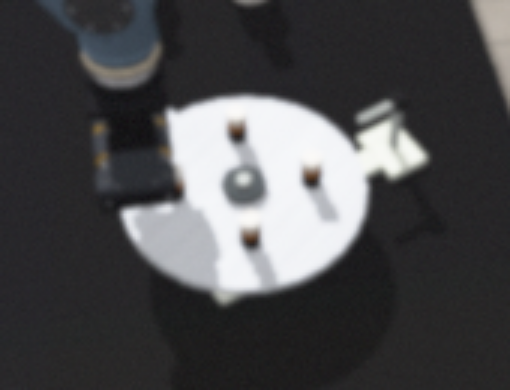

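```bash
cat > fit.py <<'E'
import numpy as np,sys
from scipy.optimize import least_squares
from scipy.integrate import solve_ivp
D=np.array([list(map(float,l.split())) for l in open('data.txt')])
t0=D[0,0]
# w' = -(a+b w): analytic
def th(q,t):
    p0,w0,a,b=q; tau=np.asarray(t)-t0
    ts=np.log(1+b*w0/a)/b; tau=np.minimum(tau,ts)
    return p0+(w0+a/b)/b*(1-np.exp(-b*tau))-a/b*tau
def om(q,t):
    p0,w0,a,b=q;return max(0,(w0+a/b)*np.exp(-b*(t-t0))-a/b)
res=lambda q,d:np.r_[(th(q,d[:,0])-np.radians(d[:,1]))/.008,(np.log(q[2]/.1)+0*q[0])/.4,(np.log(q[3]/.13))/.4]
def fit(d):
    return least_squares(lambda q:res(np.r_[q[:2],np.exp(q[2:])],d),[np.radians(d[0,1]),3.2,np.log(.1),np.log(.13)])
if __name__=='__main__':
    s=fit(D);q=np.r_[s.x[:2],np.exp(s.x[2:])];print('q',q,'resid deg',np.round(np.degrees(th(q,D[:,0])-np.radians(D[:,1])),2))
    cov=np.linalg.inv(s.jac.T@s.jac)
    rng=np.random.default_rng(0);S=rng.multivariate_normal(s.x,cov,500);Q=[np.r_[x[:2],np.exp(x[2:])] for x in S]
    print('stop deg',np.degrees(th(q,1e3)),np.percentile([np.degrees(th(x,1e3)) for x in Q],[5,25,75,95]))
    for p in(720,1080,1440):
        T=np.arange(t0,t0+40,.002);a=np.degrees(th(q,T));k=np.where(a>=p)[0]
        if len(k):
            tt=[T[np.argmax(np.degrees(th(x,T))>=p)] for x in Q];print(p,'t',T[k[0]],'om',om(q,T[k[0]]),'t5-95',np.percentile(tt,[5,95]))
E
cat > data.txt <<'E'
4.0 293.8
4.05 303.6
5.825 586.4
6.375 657.3
E
python3 fit.py
```

```text
q [5.13189891 3.26607849 0.10142916 0.14033306] resid deg [ 0.24 -0.25  0.02 -0.01]
stop deg 1123.4504159565445 [1004.5496423  1077.18756398 1139.36749815 1172.54593402]
720 t 6.915999999999679 om 1.9265177201174346 t5-95 [6.906  6.9963]
1080 t 12.625999999999049 om 0.46608059471086805 t5-95 [ 4.     13.8794]
```

>>> carry_out(
  targets=[
    [0,0,0,0,0,0],
    [0,0,0,0,0,0],
    [0,0,0,0,0,0],
    [0,0,0,0,0,0],
    [0,0,0,0,0,0],
    [0,0,0,0,0,0],
  ],
)

```text
time_s: 7.18
position: [0.4542, 0.0099, 0.109]
tcp_rot: [[-1.0, 0.006, 0.001], [0.006, 1.0, -0.002], [-0.001, -0.002, -1.0]]
force: [-0.4, -0.2, 0.1]
opening: 0.008
```

```bash
python3 look.py g; python3 track.py pics/s_g.png
```

```text
7.175
pics/s_g.png (np.float64(31.681918449548785), np.float64(31.51658722060137), np.float64(514.4202651459675))
```

>>> carry_out(
  targets=[
    [0,0,0,0,0,0],
    [0,0,0,0,0,0],
    [0,0,0,0,0,0],
    [0,0,0,0,0,0],
    [0,0,0,0,0,0],
    [0,0,0,0,0,0],
    [0,0,0,0,0,0],
    [0,0,0,0,0,0],
    [0,0,0,0,0,0],
    [0,0,0,0,0,0],
  ],
)

```text
time_s: 8.48
position: [0.4542, 0.01, 0.109]
tcp_rot: [[-1.0, 0.006, 0.001], [0.006, 1.0, -0.002], [-0.001, -0.002, -1.0]]
force: [0.1, 0.0, 0.4]
opening: 0.007
```

```bash
python3 look.py h; python3 track.py pics/s_g.png pics/s_h.png
```

```text
8.475
pics/s_g.png (np.float64(31.681918485261388), np.float64(31.516587241180876), np.float64(514.3602625119639))
pics/s_h.png (np.float64(163.11886769705626), np.float64(161.0033697598805), np.float64(471.4018113088462))
```

>>> carry_out(
  targets=[
    [0,0,0,0,0,0],
    [0,0,0,0,0,0],
    [0,0,0,0,0,0],
    [0,0,0,0,0,0],
  ],
)

```text
time_s: 9.02
position: [0.4542, 0.0099, 0.109]
tcp_rot: [[-1.0, 0.006, 0.001], [0.006, 1.0, -0.002], [-0.001, -0.002, -1.0]]
force: [0.2, -0.3, 0.3]
opening: 0.0
```

```bash
python3 look.py i; python3 track.py pics/s_g.png pics/s_h.png pics/s_i.png; tail -3 log.txt
```

```text
9.025
pics/s_g.png (np.float64(31.68191843469489), np.float64(31.516587211466746), np.float64(514.3762746576759))
pics/s_h.png (np.float64(163.1188677803061), np.float64(161.00336975136656), np.float64(471.3906245773684))
pics/s_i.png (np.float64(204.95245368797447), np.float64(204.66307848854768), np.float64(542.7134705984081))
g 7.175
h 8.475
i 9.025
```

```bash
cat >> data.txt <<'E'
7.175 751.5
8.475 881.0
9.025 924.7
E
python3 fit.py
```

```text
q [5.13424221 3.20060517 0.09399461 0.12316637] resid deg [ 0.37 -0.3  -0.84  0.67  0.63 -1.19  0.65]
stop deg 1198.1836665464557 [1109.8859433  1169.71252825 1210.61705939 1217.10313482]
720 t 6.889999999999682 om 2.013488088460752 t5-95 [6.89  6.938]
1080 t 11.54399999999917 om 0.8020665062918084 t5-95 [11.514  12.1885]
```

>>> carry_out(
  targets=[
    [0,0,0.03,0,0,0],
    [0,0,0.06,0,0,0],
    [0,0,0.06,0,0,0],
    [0,0,0.06,0,0,0],
    [0,0,0.06,0,0,0],
  ],
)

```text
time_s: 9.7
position: [0.4543, 0.0099, 0.0971]
tcp_rot: [[-1.0, 0.006, 0.001], [0.006, 1.0, -0.002], [-0.001, -0.002, -1.0]]
force: [-0.2, -0.1, -0.5]
opening: 0.004
```

```bash
python3 look.py j; python3 track.py pics/s_j.png
```

```text
9.7
pics/s_j.png (np.float64(254.86134621752433), np.float64(254.74808970998424), np.float64(567.3853800915463))
```

>>> carry_out(
  targets=[
    [0,0,0,0,0,0],
    [0,0,0,0,0,0],
    [0,0,0,0,0,0],
    [0,0,0,0,0,0],
  ],
)

```text
time_s: 10.25
position: [0.4543, 0.0099, 0.0971]
tcp_rot: [[-1.0, 0.006, 0.001], [0.006, 1.0, -0.002], [-0.001, -0.002, -1.0]]
force: [0.4, 0.9, -0.0]
opening: 0.006
```

```bash
python3 look.py k; python3 track.py pics/s_k.png;  python3 -c "
from rig import bot
s=bot.read_state();print(s['time_s'],s['position'],s['force'])"; tail -2 log.txt
```

```text
10.25
pics/s_k.png (np.float64(290.62877465087774), np.float64(289.7185635050423), np.float64(521.5304514299464))
10.3 [0.45428584 0.00989988 0.09711819] [-0.55869856 -0.07234362 -0.15205242]
j 9.7
k 10.25
```

```bash
cat >> data.txt <<'E'
9.7 974.7
10.25 1009.7
E
python3 fit.py
python3 - <<'E'
import fit,numpy as np
d=fit.D[5:]
from numpy.polynomial import polynomial as Pl
d=fit.D[[2,3,4,6,7,8]]
c=np.polyfit(d[:,0]-10.25,d[:,1],2);print(c);print(np.polyval(c,d[:,0]-10.25)-d[:,1]);print([r+10.25 for r in np.roots(c-[0,0,1080])])
E
```

```text
q [5.13438773 3.19424026 0.11317376 0.11455124] resid deg [ 0.38 -0.3  -0.9   0.7   0.76 -1.15  0.51 -0.17  0.18]
stop deg 1178.816340375091 [1147.51222766 1167.84865948 1185.66582662 1189.41843974]
720 t 6.889999999999682 om 2.0155541930344016 t5-95 [6.888 6.904]
1080 t 11.601999999999162 om 0.7627369924407623 t5-95 [11.5899 11.8203]
[  -8.45543207   58.0812833  1009.29878553]
[ 0.32646226 -0.02978451 -0.75255553  0.76078073  0.09631151 -0.40121447]
[np.float64(15.537803395063486), np.float64(11.831305456612036)]
```

>>> carry_out(
  targets=[
    [0,0,0,0,0,0],
    [0,0,0,0,0,0],
    [0,0,0,0,0,0],
    [0,0,0,0,0,0],
  ],
)

```text
time_s: 10.8
position: [0.4543, 0.0099, 0.0971]
tcp_rot: [[-1.0, 0.006, 0.001], [0.006, 1.0, -0.002], [-0.001, -0.002, -1.0]]
force: [0.2, 0.0, 0.0]
opening: 0.005
```

```bash
python3 look.py l; python3 track.py pics/s_l.png
```

```text
10.8
pics/s_l.png (np.float64(319.49146676709523), np.float64(320.8295392444034), np.float64(558.0120458832407))
```

View pics/z_l.png

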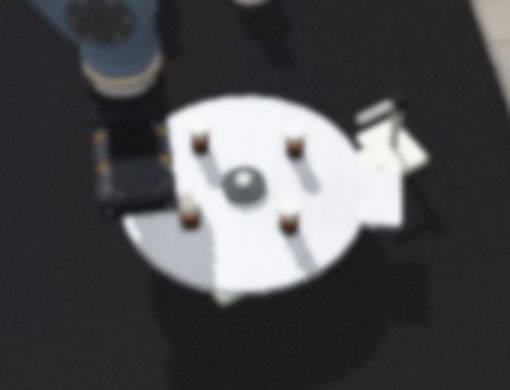

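>>> carry_out(
  targets=[
    [0,0,0,0,0,0],
    [0,0,0,0,0,0],
    [0,0,0,0,0,0],
  ],
)

```text
time_s: 11.22
position: [0.4543, 0.0099, 0.0971]
tcp_rot: [[-1.0, 0.006, 0.001], [0.006, 1.0, -0.002], [-0.001, -0.002, -1.0]]
force: [-1.0, 0.4, -0.3]
opening: 0.005
```

```bash
python3 look.py m; python3 track.py pics/s_m.png pics/s_l.png pics/s_k.png; echo "10.8 1040.4" >> data.txt; python3 fit.py
python3 - <<'E'
from track import *
# vial-only estimate near prior, finer at several z
for n in 'jklm':
    img=cv2.imread(f'pics/s_{n}.png');A,T,V=pol('side',img)
    g=img.astype(np.float32)
    best=[]
    for th in np.arange(-6,6.01,.25):
        pass
    from track import angle
    # per-vial dark centroid
    d0=angle('side',img)[1]+PT
    o=[]
    for k in(45,135,225,315):
        e=(A-d0-k+180)%360-180;m=abs(e)<12;w=np.clip(130-V[m],0,None);o.append((round((w*e[m]).sum()/max(w.sum(),1),2),round(w.sum())))
    print(n,d0-PT,o)
E
```

```text
11.225
pics/s_m.png (np.float64(322.949415317372), np.float64(74.94244694976703), np.float64(167.05579270517586))
pics/s_l.png (np.float64(319.4914667469276), np.float64(320.82953922405477), np.float64(558.0154386230269))
pics/s_k.png (np.float64(290.62877460292344), np.float64(289.7185634879164), np.float64(521.6216925489747))
q [5.13464324 3.18967202 0.1232419  0.10976983] resid deg [ 0.39 -0.3  -0.98  0.68  0.82 -1.05  0.56 -0.26 -0.1   0.23]
stop deg 1170.453476610666 [1151.96906228 1163.61961328 1175.01092227 1178.10110657]
720 t 6.889999999999682 om 2.0173875998951547 t5-95 [6.8879 6.898 ]
1080 t 11.62799999999916 om 0.7439674112155616 t5-95 [11.616 11.742]
j 254.7484279246488 [(np.float64(-4.31), 1135), (np.float64(-2.3), 869), (np.float64(5.69), 1781), (np.float64(3.18), 669)]
k 289.7185634879164 [(np.float64(-5.22), 1885), (np.float64(0.87), 682), (np.float64(2.53), 3088), (np.float64(1.05), 445)]
l 320.82953922405477 [(np.float64(-2.35), 1339), (np.float64(3.99), 773), (np.float64(6.69), 1376), (np.float64(-1.02), 607)]
m 74.94244694976703 [(np.float64(5.89), 1749), (np.float64(3.18), 722), (np.float64(-4.31), 1182), (np.float64(-1.59), 886)]
```

```bash
cp pics/z_m.png pics/zz2.png
```

```text
(no output)
```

View pics/z_m.png

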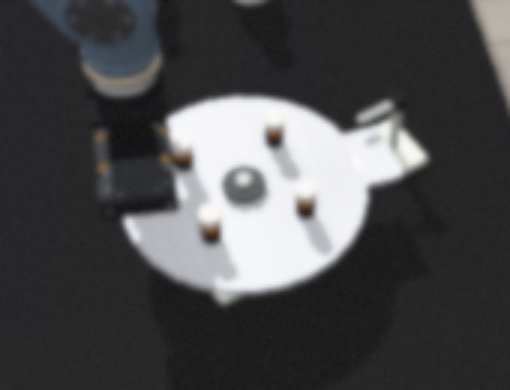

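```bash
cat > vial.py <<'E'
from h import *
import sys
C=np.array([.5625,.0041]);PT=24.3
def va(f,prior):
    b=cv2.imread(f).astype(np.float32)
    # colour-ish/dark: brown vials have low blue
    best=[]
    bl=cv2.resize(b[...,0],None,fx=4,fy=4,interpolation=cv2.INTER_CUBIC)
    for k in(45,135,225,315):
        a=np.radians(prior+PT+k);p=proj('side',[C[0]+.072*np.cos(a),C[1]+.072*np.sin(a),.083])
        # search window
        u,v=(p*4+1.5).astype(int);R=26
        w=np.clip(115-bl[v-R:v+R+1,u-R:u+R+1],0,None)
        yy,xx=np.mgrid[-R:R+1,-R:R+1]
        n,l,st,ce=cv2.connectedComponentsWithStats((w>0).astype(np.uint8))
        if n<2: continue
        i=1+np.argmin(np.hypot(ce[1:,0]-R,ce[1:,1]-R)+(st[1:,4]<60)*99)
        m=l==i;W=(w*m).sum();c=np.array([(w*m*xx).sum(),(w*m*yy).sum()])/W
        q=P('side',((u+c[0]-1.5)/4,(v+c[1]-1.5)/4),.083)[:2]-C
        e=(np.degrees(np.arctan2(q[1],q[0]))-PT-k-prior+180)%360-180
        best.append((round(e,2),round(np.hypot(*q)*1000,1),int(m.sum())))
    return best
if __name__=='__main__':
    for f,p in zip(sys.argv[1::2],sys.argv[2::2]):
        r=va(f,float(p));g=[e for e,rr,n in r if 69<rr<75];print(f,p,r,'est',float(p)+np.mean(g))
E
python3 vial.py pics/side1.png 180.4 pics/s_a.png 293.8 pics/s_e.png 226.4 pics/s_f.png 297.3 pics/s_g.png 31.5 pics/s_h.png 162 pics/s_i.png 205 pics/s_j.png 254.7 pics/s_k.png 290 pics/s_l.png 320.4 pics/s_m.png 342
```

```text
pics/side1.png 180.4 [(np.float64(2.14), np.float64(78.9), 423), (np.float64(-5.45), np.float64(74.5), 397), (np.float64(-1.74), np.float64(65.2), 376), (np.float64(5.67), np.float64(69.2), 415)] est 180.51000000000002
pics/s_a.png 293.8 [(np.float64(-5.27), np.float64(71.4), 389), (np.float64(0.84), np.float64(64.9), 386), (np.float64(-6.27), np.float64(78.9), 1012), (np.float64(0.01), np.float64(79.2), 403)] est 288.53000000000003
pics/s_e.png 226.4 [(np.float64(-3.1), np.float64(78.7), 428), (np.float64(-5.68), np.float64(68.6), 395), (np.float64(1.84), np.float64(65.3), 387), (np.float64(4.64), np.float64(75.2), 501)] est nan
pics/s_f.png 297.3 [(np.float64(-5.3), np.float64(70.7), 379), (np.float64(1.55), np.float64(64.9), 385), (np.float64(-4.22), np.float64(79.3), 1362), (np.float64(0.03), np.float64(79.8), 391)] est 292.0
pics/s_g.png 31.5 [(np.float64(2.02), np.float64(64.6), 379), (np.float64(-5.5), np.float64(78.2), 1251), (np.float64(-0.68), np.float64(79.2), 414), (np.float64(-5.49), np.float64(70.5), 380)] est 26.009999999999998
pics/s_h.png 162 [(np.float64(1.07), np.f
[... 357 characters left out ...]
198.96
pics/s_j.png 254.7 [(np.float64(-4.51), np.float64(75.9), 383), (np.float64(-3.54), np.float64(65.9), 393), (np.float64(6.14), np.float64(78.1), 1109), (np.float64(3.15), np.float64(78.7), 481)] est nan
pics/s_k.png 290 [(np.float64(-4.88), np.float64(71.8), 381), (np.float64(1.0), np.float64(64.6), 379), (np.float64(1.34), np.float64(81.1), 1755), (np.float64(0.7), np.float64(79.5), 398)] est 285.12
pics/s_l.png 320.4 [(np.float64(-2.47), np.float64(68.1), 386), (np.float64(6.02), np.float64(65.6), 377), (np.float64(7.13), np.float64(75.8), 530), (np.float64(-0.66), np.float64(78.3), 402)] est nan
pics/s_m.png 342 [(np.float64(0.1), np.float64(66.0), 383), (np.float64(8.81), np.float64(76.5), 988), (np.float64(6.26), np.float64(78.4), 476), (np.float64(-1.43), np.float64(76.0), 394)] est nan
  return _methods._mean(a, axis=axis, dtype=dtype,
  ret = ret.dtype.type(ret / rcount)
```

```bash
cat > vial2.py <<'E'
from h import *
import sys
from scipy.optimize import least_squares
C=np.array([.5625,.0041]);PT=24.3
T0=None
def pts(f,prior):
    b=cv2.imread(f).astype(np.float32)
    bl=cv2.resize(b[...,0],None,fx=4,fy=4,interpolation=cv2.INTER_CUBIC);o=[]
    for k in(45,135,225,315):
        a=np.radians(prior+PT+k);p=proj('side',[C[0]+.072*np.cos(a),C[1]+.072*np.sin(a),.083])
        u,v=(p*4+1.5).astype(int);R=30
        w=np.clip(115-bl[v-R:v+R+1,u-R:u+R+1],0,None);yy,xx=np.mgrid[-R:R+1,-R:R+1]
        n,l,st,ce=cv2.connectedComponentsWithStats((w>0).astype(np.uint8))
        for i in range(1,n):
            if 340<st[i,4]<430:
                m=l==i;W=(w*m).sum();c=np.array([(w*m*xx).sum(),(w*m*yy).sum()])/W
                o.append((k,*P('side',((u+c[0]-1.5)/4,(v+c[1]-1.5)/4),.083)[:2]))
    return np.array(o)
def model(th,d,k):
    a=np.radians(th+PT+k);return np.c_[C[0]+d[0]+.072*np.cos(a),C[1]+d[1]+.072*np.sin(a)]
L=[(sys.argv[i],float(sys.argv[i+1])) for i in range(1,len(sys.argv),2)]
O=[pts(*x) for x in L]
def r(q): return np.concatenate([(model(q[2+i],q[:2],o[:,0])-o[:,1:]).ravel()*1000 for i,o in enumerate(O)])
s=least_squares(r,[0,0]+[p for _,p in L],loss='soft_l1')
print('d',s.x[:2])
for i,(f,p) in enumerate(L): print(f,p,len(O[i]),round(s.x[2+i],2),np.round(np.linalg.norm(model(s.x[2+i],s.x[:2],O[i][:,0])-O[i][:,1:],axis=1)*1000,1))
E
python3 vial2.py pics/side0.png 180.4 pics/side1.png 180.4 pics/s_a.png 293.8 pics/s_b.png 303.8  pics/s_c.png 333 pics/s_d.png 111 pics/s_e.png 226.4 pics/s_f.png 297.3 pics/s_g.png 31.5 pics/s_h.png 162 pics/s_i.png 205 pics/s_j.png 254.7 pics/s_k.png 290 pics/s_l.png 320.4 pics/s_m.png 343
```

```text
d [-0.00026241 -0.00732875]
pics/side0.png 180.4 4 180.55 [0.5 0.4 0.2 0.8]
pics/side1.png 180.4 4 180.55 [0.5 0.3 0.2 0.9]
pics/s_a.png 293.8 3 294.26 [0.3 0.3 0.2]
pics/s_b.png 303.8 5 303.23 [ 0.4  0.3 35.7  1.2  0.3]
pics/s_c.png 333.0 3 334.85 [0.4 0.7 0.2]
pics/s_d.png 111.0 3 108.38 [0.2 0.4 0.4]
pics/s_e.png 226.4 4 225.32 [ 0.5  1.1  0.2 34.1]
pics/s_f.png 297.3 3 297.96 [0.5 0.2 0.6]
pics/s_g.png 31.5 3 31.96 [0.3 0.1 0.3]
pics/s_h.png 162.0 3 159.29 [0.5 0.5 0.8]
pics/s_i.png 205.0 3 204.86 [0.4 0.3 0.3]
pics/s_j.png 254.7 2 254.76 [0.4 0.2]
pics/s_k.png 290.0 3 290.88 [0.3 0.2 0.2]
pics/s_l.png 320.4 3 322.86 [0.2 0.5 0.2]
pics/s_m.png 343.0 2 345.39 [0.2 0.4]
```

Excellent, residuals are under a millimetre. I refit with these angles.

```bash
cat > data.txt <<'E'
4.0 294.26
4.05 303.4
4.225 334.85
5.025 468.38
5.825 585.8
6.375 657.96
7.175 751.96
8.475 879.29
9.025 924.86
9.7 974.76
10.25 1010.88
10.8 1042.86
11.225 1065.39
E
python3 fit.py
python3 - <<'E'
import fit,numpy as np
s=fit.fit(fit.D);q=np.r_[s.x[:2],np.exp(s.x[2:])]
for t in np.arange(11.25,11.9,.05):print(round(t,3),round(np.degrees(fit.th(q,t)),1))
E
```

```text
q [5.13580089 3.20809521 0.07849004 0.13091156] resid deg [-0.    0.01  0.05 -0.07 -0.08  0.04 -0.02  0.09  0.07 -0.01 -0.13  0.07
 -0.03]
stop deg 1213.256885993519 [1195.10621655 1206.38314224 1218.46386011 1222.65711198]
720 t 6.8919999999996815 om 2.0080045860857636 t5-95 [6.89  6.898]
1080 t 11.525999999999172 om 0.8220226132545023 t5-95 [11.52   11.5922]
11.25 1066.6
11.3 1069.1
11.35 1071.6
11.4 1074.0
11.45 1076.4
11.5 1078.8
11.55 1081.2
11.6 1083.5
11.65 1085.8
11.7 1088.1
11.75 1090.3
11.8 1092.5
11.85 1094.7
11.9 1096.9
```

>>> carry_out(
  targets=[
    [0,0,0.015,0,0,0],
    [0,0,0.05,0,0,0],
    [0,0,0.055,0,0,0],
    [0,0,0.055,0,0,0],
  ],
)

```text
time_s: 11.78
position: [0.4546, 0.0097, 0.0891]
tcp_rot: [[-1.0, 0.005, 0.003], [0.005, 1.0, -0.003], [-0.004, -0.003, -1.0]]
force: [-6.8, 1.1, 35.8]
opening: 0.005
```

```bash
python3 look.py n; python3 look.py o; python3 -c "
from rig import bot
s=bot.read_state();print(s['time_s'],s['position'],s['force'])"
python3 vial2.py pics/side0.png 180.4 pics/s_d.png 111 pics/s_i.png 205 pics/s_k.png 290 pics/s_l.png 320.4 pics/s_m.png 343 pics/s_n.png 0 pics/s_o.png 0
```

```text
11.775
11.825
11.875 [0.4546119  0.00974525 0.08913567] [-4.64199742  0.68793614 36.08112628]
d [-0.00023187 -0.00736435]
pics/side0.png 180.4 4 180.55 [0.4 0.4 0.2 0.8]
pics/s_d.png 111.0 3 108.39 [0.2 0.5 0.3]
pics/s_i.png 205.0 3 204.87 [0.3 0.4 0.3]
pics/s_k.png 290.0 3 290.89 [0.3 0.1 0.1]
pics/s_l.png 320.4 3 322.88 [0.2 0.4 0.2]
pics/s_m.png 343.0 2 345.41 [0.3 0.5]
pics/s_n.png 0.0 3 -1.8 [0.4 0.3 0.4]
pics/s_o.png 0.0 3 -1.79 [0.4 0.3 0.5]
```

It's stopped about 1.8° short of my pointer estimate, well inside the ±14° tab. I'll lift straight off and back away.

>>> carry_out(
  targets=[
    [0,0,-0.03,0,0,0],
    [0,0,-0.1,0,0,0],
    [0,0,-0.25,0,0,0],
    [0,0,-0.5,0,0,0],
    [0,0,-0.75,0,0,0],
    [0,0,-0.75,0,0,0],
  ],
)

```text
time_s: 12.62
position: [0.4565, 0.0098, 0.2422]
tcp_rot: [[-1.0, 0.005, 0.012], [0.005, 1.0, -0.005], [-0.012, -0.005, -1.0]]
force: [0.3, -0.3, -1.5]
opening: 0.007
```

>>> carry_out(
  targets=[
    [0,0.2,0,0,0,0],
    [0,0.4,0,0,0,0],
    [0,0.6,0,0,0,0],
    [0,0.8,0,0,0,0],
    [0,0.95,0,0,0,0],
    [0,0.95,0,0,0,0],
    [0,0.95,0,0,0,0],
  ],
)

```text
time_s: 13.5
position: [0.4567, 0.1992, 0.2399]
tcp_rot: [[-1.0, 0.005, 0.009], [0.005, 1.0, -0.006], [-0.009, -0.006, -1.0]]
force: [0.7, 0.5, -0.8]
opening: 0.004
```

```bash
python3 look.py p
python3 - <<'E'
from h import *
a=bot.capture('top');cv2.imwrite('pics/top9.png',a)
cv2.imwrite('pics/fin.png',np.hstack([cv2.resize(a[120:290,200:400],(400,340)),cv2.resize(cv2.imread('pics/s_p.png')[120:290,200:400],(400,340))]))
E
python3 vial2.py pics/side0.png 180.4 pics/s_d.png 111 pics/s_i.png 205 pics/s_o.png 0 pics/s_p.png 0
```

```text
13.5
d [-0.00014647 -0.00735703]
pics/side0.png 180.4 4 180.55 [0.3 0.4 0.3 0.7]
pics/s_d.png 111.0 3 108.38 [0.1 0.5 0.3]
pics/s_i.png 205.0 3 204.87 [0.3 0.4 0.2]
pics/s_o.png 0.0 3 -1.8 [0.3 0.2 0.5]
pics/s_p.png 0.0 3 -1.87 [0.4 0.8 0.4]
```

View pics/fin.png

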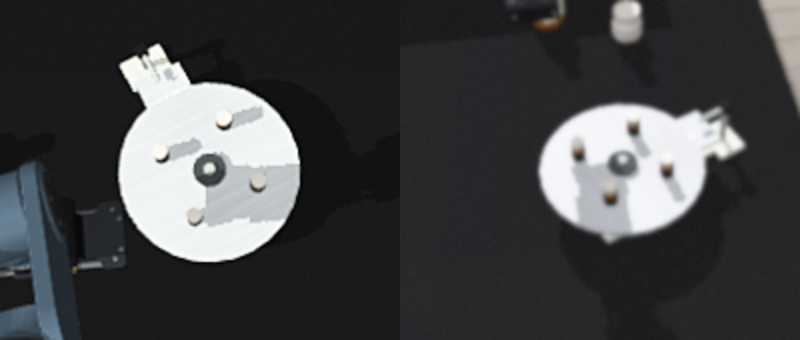

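The tab is under the pointer in both views: about (165,85) in the top crop and (705,130) in the side crop. The hand is clear and nothing moved when it lifted off, so I'm handing in.

```bash
python3 -c "
from rig import bot
print(bot.hand_in())"
```

```text
the job is handed in; nothing more can be done
None
```

The carousel ran freely and stopped in one go with its tab under the pointer, about 1.8° (5 mm) short of the middle of the tab. I handed the job in at about 13.6 s.

- **Flick:** I pushed vial 4 anticlockwise with the closed fingertip. The carousel left at about 3.2 rad/s and coasted untouched for about two full turns, from roughly 3.8 s to 11.5 s. The camera track fitted its slow-down to within 0.15°.
- **Brake:** I pressed the fingertip on the bare disc while it was still turning at about 0.8 rad/s. The steady press was about 36 N, more than the few newtons intended but well under the 120 N limit.
- **Final check:** The angle was the same after I lifted straight off (-1.8° before, -1.9° after). I only know the pointer's direction to about 0.5°. Both camera views show the tab under the pointer and the hand clear. I never touched the bottle, beaker or jar, but I did not measure their positions again at the end.
- **What disagreed:** My first tracker, based on the tab, was off by up to 2.7° where the hand or pointer hid the tab, and failed outright in two frames. I replaced it with a fit to the vials before timing the brake.

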